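# Put the spice jar away in the indexed carousel

### The job

Put the yellow-capped jar away in the spice carousel: by its brass post, turn the carousel until the empty bay with the yellow pad clicks home in the opening of the clear cover, and set the jar down upright in that bay through the opening, without dropping it. Then turn the carousel again until its solid wooden quarter clicks home in the opening, so that the jar is shut in and still upright. Leave the other jars, the bowl, the mug and the spoon where they are.

Things in the scene. Friction and masses are not known exactly. Their poses are not given: they have to be found in the camera images.
- carousel: Fixed spice carousel: round wooden foot and central brass spindle (cap radius 16 mm, top at 115 mm) carrying a clear flat cover, three quarters of a disc, radius 105 mm, 104 to 109 mm above the counter, brass edge. Its missing quarter is the opening: on the body's -x side, roughly towards the robot, with edges at 45 degrees either side of -x. Origin: turning axis at counter height, z up
- opening (a point): Middle of the cover's opening in plan: 61.5 mm from the turning axis along the carousel's -x, given at the height of the turntable's floor (34 mm above the counter). Fixed. A small brass mark on the foot lies below it. Axes as carousel
- empty_bay (a point): Middle of the empty bay's floor, centre of a yellow pad 60 mm across, 61.5 mm from the turning axis, 34 mm above the counter; turns with the turntable. Walls 4 mm thick and 25 mm tall part the bays on the quarter lines; an outer curb 10 mm tall lies at radius 101 to 105 mm. The bays on either side hold a white-capped and a blue-capped jar, fixed
- solid_quarter (a point): Middle of the solid dark wooden quarter of the turntable, across from the empty bay, 61.5 mm from the turning axis, given at floor height 34 mm (the block rises to 100 mm above the counter); turns with the turntable
- post_top (a point): Centre of the top of the brass post that turns the turntable: upright round rod 12 mm thick at the turntable's edge, 125 mm from the axis, in line with the middle of the solid quarter, up to 155 mm above the counter. Its upper 46 mm stand clear above the cover and outside it, so it can be taken from above and led all the way round
- yellow_jar: The jar to put away: yellow cap, amber glass; spice jar, upright cylinder 38 mm across and 65 mm tall (the top 15 mm is the cap, same width), about 120 g; origin at the centre of its underside, z up through the cap. Stands on the counter to the left
- red_jar: Not to be moved: red cap; spice jar, upright cylinder 38 mm across and 65 mm tall (the top 15 mm is the cap, same width), about 120 g; origin at the centre of its underside, z up through the cap. Stands on the counter to the left
- green_jar: Not to be moved: green cap; spice jar, upright cylinder 38 mm across and 65 mm tall (the top 15 mm is the cap, same width), about 120 g; origin at the centre of its underside, z up through the cap. Stands on the counter to the left
- bowl: White bowl 170 mm across, 60 mm tall, on the counter to the right; origin at the centre of its underside. Not to be moved
- mug: Blue mug 80 mm across, 90 mm tall, on the right; origin at the centre of its underside. Not to be moved
- spoon: Spoon with a wooden handle and steel bowl, about 200 mm long, lying on the counter, far left. Not to be moved
- turntable (a joint): Angle of the turntable (wood, 274 mm across, floor at 34 mm), rad, anticlockwise from above: 0 with the solid quarter in the opening, pi or -pi with the empty bay. Starts anywhere, turns freely without end. A sprung ball clicks it home at every quarter turn, when a quarter stands in the opening: drawn in from about 5 degrees away; about 3 N at the post to leave
Not all that is in view belongs to the job. Of the things like the yellow_jar, leave any that is black or pink; of the rest the smaller one is meant.

How it is judged:
By the outcome, as a careful person would: the job done as asked, in the order asked, and still so for the second after the job is handed in, with the robot touching nothing.
It also fails if it takes over 72 s, if anything falls off the work surface, if the arm or the gripper's body presses on something with over 40 N, if the wrist force passes 120 N, or if a joint passes its speed limit or range.

### The arm

A 6-joint arm with a two-finger parallel gripper is mounted at the origin on the work surface. World frame = base frame: x ahead of the robot, y to its left, z up, the work surface at z = 0. Lengths are in m, angles in rad, forces in N, time in s.
With the tool pointing down it reaches from about 0.375 to 0.9 m from the base axis. Payload 3.1 kg.
Tool frame: the origin (TCP) lies midway between the tips of the shut fingers; the grasp point (between the pads) lies 19 mm behind it (robot.grip_depth is the distance from the TCP to the grasp point, in m); z points along the fingers, y is the direction in which the jaws open and shut (so a half turn about z gives the same grasp; the last joint's range is limited). The gripper opens to 87 mm and grips with 3 to 60 N. Pads are 19 mm wide; open, the fingers measure 117 mm over their backs; the gripper's body (75 mm by 190 mm) begins 51 mm behind the grasp point.
Start: joints at [1.149, 0.527, 1.433, -0, 1.181, -0.178], TCP at [0.15, 0.607, 0.223] pointing down, gripper open.
Joint ranges: [-3.08, 3.08], [-0.75, 2.2], [0.22, 2.44], [-1.43, 4.57], [0, 2.65], [-2.85, 2.85]. Speed limits (rad/s): [2.79, 2.79, 3.14, 3.14, 3.14, 3.14].

### API

Orientations are given as a unit quaternion [x, y, z, w].
In Python, from rig import robot gives the robot as it stands.
- The arm moves only by the tool carry_out, never from a script. Its arguments are lists of equal length, an entry for each row: "dr": the turn, a rotation vector about the world's x, y, z in rad, a list of three; "translation": the shift along the world's x, y, z in cm, a list of three; "grip": the opening, from 0 (shut) to 1 (fully open). A call has 1 to 20 rows; each row is the pose to reach, as a shift and turn from the pose commanded when the call began; what a row does not reach only later rows make up. A row lasts 1/12 s, in which the tool goes at most 41.7 mm and 7.16 degrees, less where a joint would pass 70% of its speed; a pose out of reach is approached as far as the arm can. A call with a gripper value outside its range is refused whole. The fingers move at their own pace and stop on an object; "newtons" is the grip in N (left out, the last holds). Time passes only in rows, so rows that repeat a pose let the fingers close. It gives the time, the measured TCP pose, the force and the opening at its end, in the units of the state.
- robot.get_obs(): the state, without advancing time (a new reading comes with each control period).
- robot.camera(name): name is "side" or "top"; returns a dict with "color" (384x512x3 uint8, blue, green, red), "camera_matrix" (3x3 intrinsics, pixels), "dist_coeffs" ([k1, k2, p1, p2, k3] as OpenCV has them; the pictures are not rectified), "T" (4x4, takes a point from camera to world coordinates). Camera axes: x right, y down, z forward; pixel columns grow to the right and rows downward; lengths in m; the calibration is good to about 2 mm. A picture is of the moment at which its call begins. There is no depth.
- robot.hand_in(): hands the job in, once; it reports no verdict.
The state is a dict: "time": time; "q": joint angles; "joint_velocities": joint speeds; "joint_torque": joint torques, N m; "position": TCP position; "tool_rot": TCP orientation; "ft_force": force on the tool from outside, world axes, zero at the start; "moment": the same for the moment, N m; "grip_width": finger opening in m.
Only numpy, scipy, OpenCV 4.12 (cv2) and the standard library are available. Lean on these libraries where they do the work, as an engineer would, in place of code of your own. Each camera call takes 0.05 s, during which the arm holds its last target. There are 200 camera calls.

## Working session

There is one attempt and no reset: what is moved stays moved. The work goes in short steps, Python scripts to look and compute and a tool call to move; the robot and the scene stay as the last step left them, time stands still between calls to the robot, and variables do not carry over. Pictures are saved under pics/ and viewed, about 8 in all and at most 12, crops included, and the job is handed in when it is done.

Besides the shell and the picture viewer there is one more tool, called after "Call:" by a JSON object that holds its "op" and its "data". carry_out: Moves the arm, as the interface text tells. Its arguments: {"type":"object","properties":{"dr":{"type":"array"},"translation":{"type":"array"},"grip":{"type":"array"},"newtons":{"type":"number"}},"required":["dr","translation","grip"]}

```bash
mkdir -p pics
cat > h.py <<'E'
import cv2, numpy as np
from rig import robot
def snap(name, tag):
    c=robot.camera(name); np.savez(f'pics/{tag}.npz',K=c["camera_matrix"],D=c["dist_coeffs"],T=c["T"]); cv2.imwrite(f'pics/{tag}_raw.png',c["color"]); return c
def load(tag):
    z=np.load(f'pics/{tag}.npz'); return z['K'],z['D'],z['T']
def ray(tag,u,v,z):
    K,D,T=load(tag)
    p=cv2.undistortPoints(np.array([[[u,v]]],float),K,np.array(D)).ravel()
    d=T[:3,:3]@[p[0],p[1],1]; o=T[:3,3]
    return (o+d*(z-o[2])/d[2])
def proj(tag,P):
    K,D,T=load(tag); Ti=np.linalg.inv(T)
    P=np.atleast_2d(P).astype(float)
    return cv2.projectPoints(P,cv2.Rodrigues(Ti[:3,:3])[0],Ti[:3,3],K,np.array(D))[0].reshape(-1,2)
E
python3 - <<'E'
from h import *
for n in("top","side"):
    c=snap(n,n+"0"); cv2.imwrite(f'pics/{n}0.png',cv2.resize(c["color"],(800,600),interpolation=cv2.INTER_CUBIC)); print(n,np.round(c["T"],3).tolist(),c["camera_matrix"].tolist(),c["dist_coeffs"])
print(robot.get_obs())
E
```

```text
top [[0.008, -0.998, 0.067, 0.458], [-1.0, -0.008, -0.002, -0.049], [0.002, -0.067, -0.998, 1.263], [0.0, 0.0, 0.0, 1.0]] [[415.3669720421608, 0.0, 249.4282707629026], [0.0, 415.3669720421608, 187.8567791414766], [0.0, 0.0, 1.0]] [-0.10099142  0.          0.          0.          0.        ]
side [[-0.921, -0.269, 0.281, 0.234], [-0.389, 0.623, -0.679, 0.743], [0.008, -0.734, -0.679, 0.908], [0.0, 0.0, 0.0, 1.0]] [[421.8815495856629, 0.0, 259.680594314758], [0.0, 421.8815495856629, 194.93021323025803], [0.0, 0.0, 1.0]] [-0.11362126  0.          0.          0.          0.        ]
{'time': 0.1, 'q': array([ 1.14950739e+00,  5.28398590e-01,  1.43376968e+00, -1.04227304e-05,
        1.18141608e+00, -1.78498250e-01]), 'joint_velocities': array([ 0.00117552, -0.00123292, -0.00367078,  0.00044517, -0.00142777,
       -0.00059046]), 'joint_torque': array([-8.73440640e-04, -4.40984666e+01, -1.77150321e+01,  6.34458871e-02,
        5.33689745e-02, -3.79403457e-05]), 'position': array([0.14995522, 0.60606049, 0.22165533]), 'tool_rot': array([ 1.21095372e-01,  9.92640378e-01, -9.52824776e-04, -2.89587723e-04]), 'ft_force': array([ 0.39126754, -0.16773205, -0.02958795]), 'moment': array([-0.02291455, -0.00765018, -0.00608975]), 'grip_width': 0.08708476961911624}
```

View pics/top0.png

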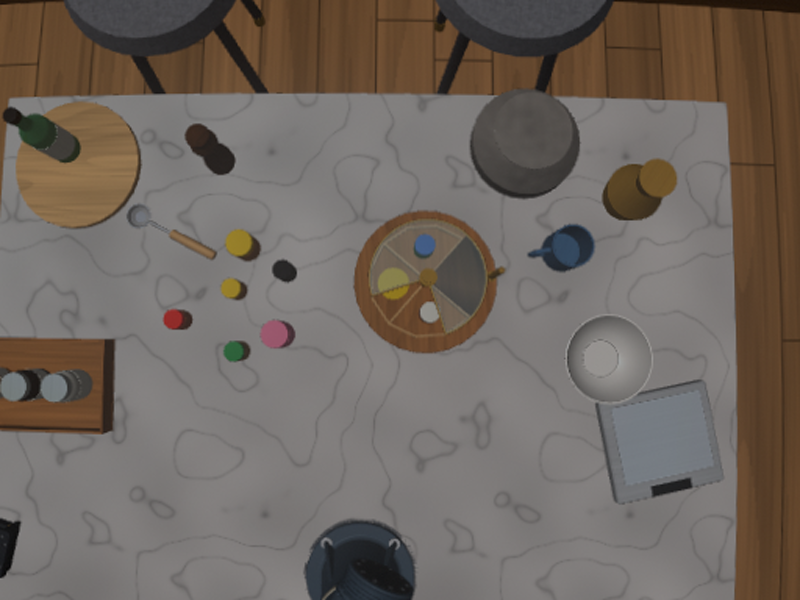

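View pics/side0.png

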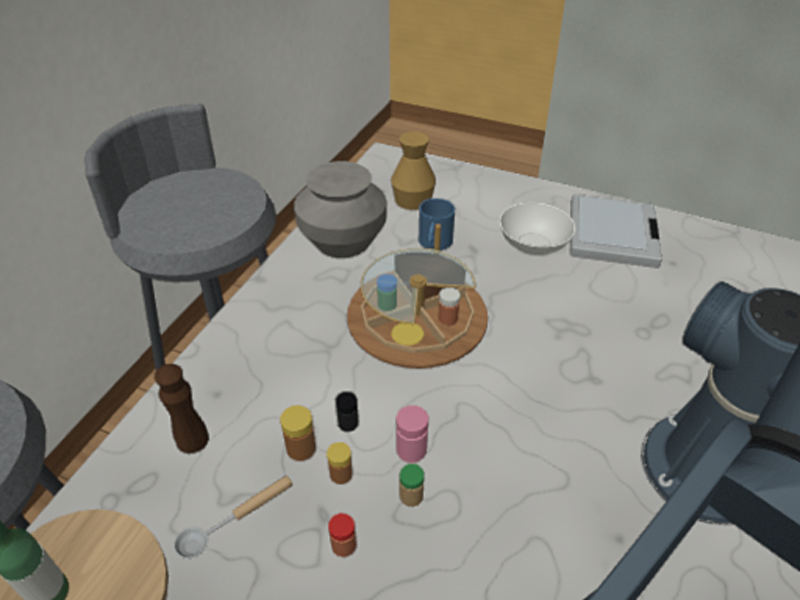

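The top view (800 px wide) shows the carousel centred near (428,278). Its post is at about (500,270), the opening faces down, and the empty bay is on the left. The small yellow jar is at (232,288), with a larger yellow one at (240,243) that isn't the target. I'll enlarge both areas.

Run:
```python
from h import *
im=cv2.imread('pics/top0_raw.png')
a=cv2.resize(im[130:230,220:330],None,fx=5,fy=5,interpolation=cv2.INTER_CUBIC)  # carousel
b=cv2.resize(im[145:235,100:150],None,fx=5,fy=5,interpolation=cv2.INTER_CUBIC)
o=np.zeros((500,800,3),np.uint8);o[:500,:550]=a;o[:450,550:800]=b
cv2.imwrite('pics/c1.png',o)
im=cv2.imread('pics/side0_raw.png')
a=cv2.resize(im[135:240,215:320],None,fx=5,fy=5,interpolation=cv2.INTER_CUBIC)
b=cv2.resize(im[270:330,200:245],None,fx=5,fy=5,interpolation=cv2.INTER_CUBIC)
o=np.zeros((525,750,3),np.uint8);o[:525,:525]=a;o[:300,525:750]=b
cv2.imwrite('pics/c2.png',o)
```

```text
(no output)
```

View pics/c1.png

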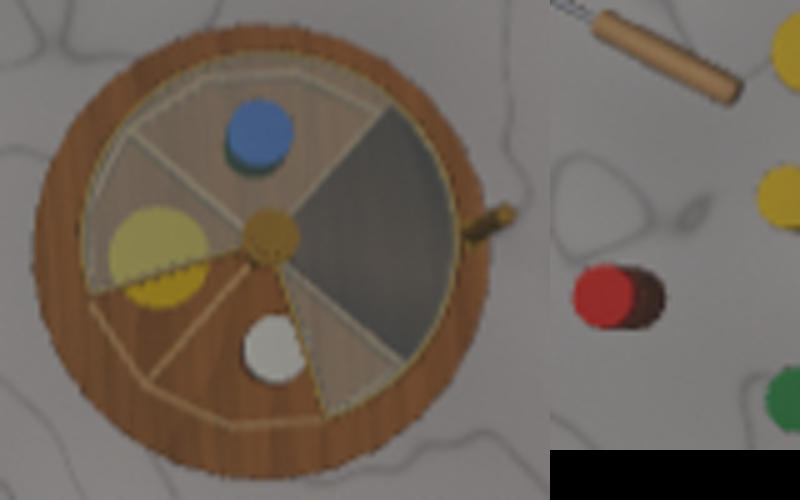

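View pics/c2.png

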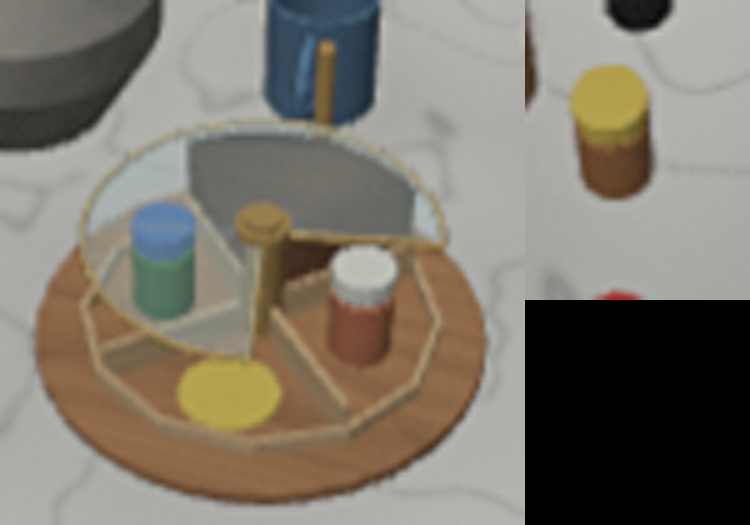

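Run:
```python
from h import *
t=lambda u,v,z:ray('top0',(u+.5)/5-.5+220,(v+.5)/5-.5+130,z)[:2]
s=lambda u,v,z:ray('side0',(u+.5)/5-.5+215,(v+.5)/5-.5+135,z)[:2]
f=lambda n,a:print(n,np.round(a,4))
f('cap t',t(271,238,.115));f('cap s',s(263,223,.115))
f('rim t',t(262,251,.034))
f('post t',t(507,213,.155));f('post s',s(327,47,.155))
f('pad t',t(158,257,.034));f('pad s',s(229,394,.034))
c=t(271,238,.109);e1=t(88,295,.109);e2=t(327,417,.109)
f('e1',e1);f('e2',e2)
for tag in('top0','side0'):
    im=cv2.imread(f'pics/{tag}_raw.png');h=cv2.cvtColor(im,cv2.COLOR_BGR2HSV)
    m=cv2.inRange(h,(20,120,80),(32,255,255))
    n,l,st,ce=cv2.connectedComponentsWithStats(m)
    for i in range(1,n):
        if st[i,4]>40: print(tag,st[i],ce[i].round(1),ray(tag,*ce[i],.065).round(4))
f('jar s',ray('side0',(611-525+.5)/5-.5+200,(96+.5)/5-.5+270,.065)[:2])
for n,(u,v) in dict(red=(174,319),green=(235,351),black=(284,270),pink=(277,334),big=(240,243),mug=(570,247),bowl=(609,359)).items(): f(n,ray('top0',u*.64,v*.64,.06))
```

```text
cap t [ 0.5649 -0.118 ]
cap s [ 0.5675 -0.1199]
rim t [ 0.5647 -0.1176]
post t [ 0.5759 -0.2427]
post s [ 0.5768 -0.2437]
pad t [ 0.5606 -0.0559]
pad s [ 0.5622 -0.0584]
e1 [ 0.5328 -0.0166]
e2 [ 0.466 -0.15 ]
top0 [144 147  18  17 230] [152.6 155. ] [0.632  0.2329 0.065 ]
top0 [142 178  12  13 127] [147.5 184. ] [0.5467 0.2458 0.065 ]
top0 [245 182  17  10  98] [253.2 186.8] [ 0.5412 -0.0616  0.065 ]
side0 [ 250    0  111   83 6827] [304.3  36.6] [ 0.8365 -1.2902  0.065 ]
side0 [256  85  18  12 116] [264.6  89.4] [ 0.8101 -0.6914  0.065 ]
side0 [252  98  24  31 329] [263.  113.4] [ 0.7455 -0.5185  0.065 ]
side0 [263 177  10   7  45] [267.  179.6] [ 0.5884 -0.1722  0.065 ]
side0 [250 206  21  15 247] [260.3 213.2] [ 0.551  -0.0306  0.065 ]
side0 [180 260  20  20 324] [189.3 269.5] [0.6365 0.2207 0.065 ]
side0 [210 283  14  16 188] [216.5 290.9] [0.5459 0.2501 0.065 ]
jar s [0.5479 0.2446]
red [0.4873 0.3529 0.06  ]
green [0.429  0.2359 0.06  ]
black [0.5808 0.147  0.06  ]
pink [0.4614 0.1578 0.06  ]
big [0.6312 0.2312 0.06  ]
mug [ 0.6291 -0.3896  0.06  ]
bowl [ 0.4191 -0.4619  0.06  ]
```

Run:
```python
from h import *
# pot rim centre from both cameras, several heights
for z in (.1,.13,.16,.19):
    print(z, ray('top0',528*.64,125*.64,z)[:2].round(3), ray('side0',340*.64,178*.64,z)[:2].round(3), 'belly near edge', ray('top0',524*.64,197*.64,z*.6)[:2].round(3))
```

```text
0.1 [ 0.85  -0.304] [ 0.872 -0.399] belly near edge [ 0.723 -0.303]
0.13 [ 0.84  -0.297] [ 0.848 -0.356] belly near edge [ 0.719 -0.299]
0.16 [ 0.83  -0.291] [ 0.825 -0.314] belly near edge [ 0.715 -0.295]
0.19 [ 0.82  -0.284] [ 0.801 -0.271] belly near edge [ 0.711 -0.292]
```

Call:
{"op": "carry_out", "data": {"dr": [[0,0,-0.1],[0,0,-0.2],[0,0,-0.3],[0,0,-0.4],[0,0,-0.5],[0,0,-0.6],[0,0,-0.7],[0,0,-0.8],[0,0,-0.9],[0,0,-1.0],[0,0,-1.1],[0,0,-1.2],[0,0,-1.244],[0,0,-1.244],[0,0,-1.244],[0,0,-1.244],[0,0,-1.244],[0,0,-1.244]], "translation": [[1.8,-3.5,0.5],[3.5,-7,1],[5.3,-10.5,1],[7,-14,1],[8.8,-17.5,1],[10.5,-21,1],[12.3,-24.5,1],[14,-28,1],[15.8,-31.5,1],[17.5,-35,1],[19.3,-38.5,1],[21,-42,1],[22.8,-45.5,1],[24.5,-49,1],[26.3,-52.5,1],[28,-56,1],[29.8,-59.5,1],[31.5,-63,1]], "grip": [0.6,0.6,0.6,0.6,0.6,0.6,0.6,0.6,0.6,0.6,0.6,0.6,0.6,0.6,0.6,0.6,0.6,0.6], "newtons": 8}}

```text
time: 1.6
position: [0.4656, -0.0253, 0.2324]
tool_rot: [0.677, 0.736, -0.0, -0.0]
ft_force: [0.6, 0.1, 0.5]
grip_width: 0.0521
```

Call:
{"op": "carry_out", "data": {"dr": [[0,0,0],[0,0,0],[0,0,0],[0,0,0],[0,0,0],[0,0,0],[0,0,0],[0,0,0],[0,0,0],[0,0,0],[0,0,0],[0,0,0],[0,0,0],[0,0,0],[0,0,0],[0,0,0],[0,0,0],[0,0,0]], "translation": [[1.8,-3.6,0],[3.6,-7.2,0],[5.4,-10.8,0],[7.2,-14.4,0],[9,-18,0],[10.5,-20.8,0],[11.1,-22,0],[11.1,-22,0],[11.1,-22,-2],[11.1,-22,-4.5],[11.1,-22,-7],[11.1,-22,-9.5],[11.1,-22,-11.2],[11.1,-22,-11.2],[11.1,-22,-11.2],[11.1,-22,-11.2],[11.1,-22,-11.2],[11.1,-22,-11.2]], "grip": [0.6,0.6,0.6,0.6,0.6,0.6,0.6,0.6,0.6,0.6,0.6,0.6,0.6,0.6,0.1,0.1,0.1,0.1]}}

```text
time: 3.1
position: [0.5771, -0.2436, 0.1223]
tool_rot: [0.677, 0.736, 0.0, 0.001]
ft_force: [-0.0, 0.8, 0.4]
grip_width: 0.0332
```

Run:
```python
from h import *
o=robot.get_obs();print(o['position'],o['ft_force'],o['grip_width'],o['time'])
snap('side','s1');snap('top','t1')
a=cv2.imread('pics/s1_raw.png')[90:240,200:340];b=cv2.imread('pics/t1_raw.png')[120:230,220:340]
o=np.zeros((600,800,3),np.uint8);a=cv2.resize(a,None,fx=2.85,fy=2.85,interpolation=2);b=cv2.resize(b,None,fx=3.33,fy=3.33,interpolation=2)
o[:a.shape[0],:a.shape[1]]=a;o[:b.shape[0],400:400+b.shape[1]]=b
cv2.imwrite('pics/v1.png',o)
```

```text
[ 0.57708329 -0.24361102  0.12225116] [-0.00109675  0.84848531  0.35576119] 0.03319245496686006 3.1
```

View pics/v1.png

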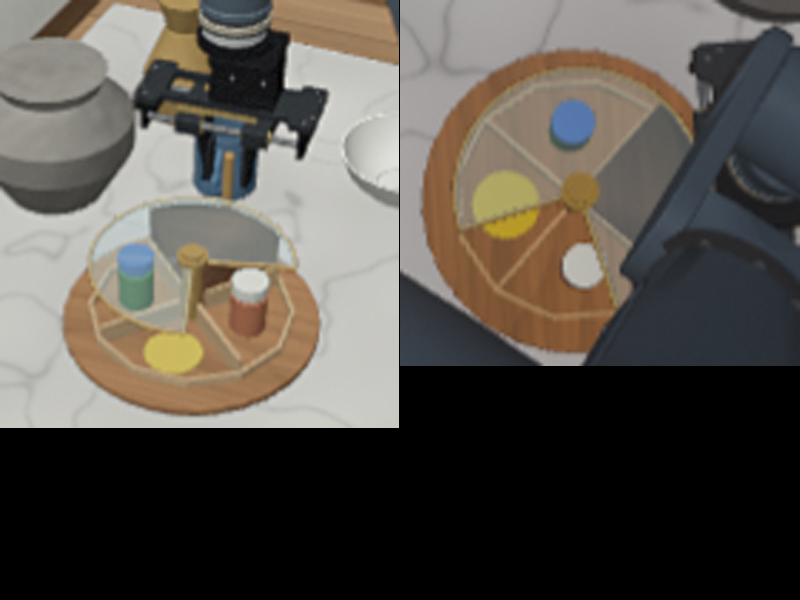

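Call:
{"op": "carry_out", "data": {"dr": [[0,0,0],[0,0,0],[0,0,0],[0,0,0]], "translation": [[0,0,0],[0,0,0],[0,0,0],[0,0,0]], "grip": [0,0,0,0]}}

```text
time: 3.53
position: [0.5765, -0.2435, 0.121]
tool_rot: [0.677, 0.736, 0.0, 0.0]
ft_force: [-0.9, 0.4, 2.3]
grip_width: 0.0114
```

```bash
cat >> h.py <<'E'
def arc(a0,a1,n,start=None,C=(.5655,-.1185),r=.125,rot=True):
    "rows of an arc about the axis, angles in deg"
    C=np.array(C); p=lambda a:C+r*np.array([np.cos(np.radians(a)),np.sin(np.radians(a))])
    s=p(a0) if start is None else np.array(start)
    A=np.linspace(a0,a1,n+1)[1:]
    print([[round(float(v),1) for v in (p(a)-s)*100]+[0] for a in A]); print([[0,0,round(float(np.radians(a-a0)),3)] for a in A])
E
python3 - <<'E'
from h import *
o=robot.get_obs();print(o['position'],o['ft_force'],o['grip_width'],o['time'])
p=o['position'][:2]-[.5655,-.1185];print(np.degrees(np.arctan2(p[1],p[0])),np.hypot(*p))
arc(-85,-27.3,18)
E
```

```text
[ 0.57645663 -0.24345878  0.12097413] [-0.8943826   0.44371899  2.30645091] 0.011432858067446792 3.5333
-84.98901064150101 0.125438213881003
[[0.7, 0.1, 0], [1.4, 0.2, 0], [2.1, 0.4, 0], [2.7, 0.6, 0], [3.4, 0.8, 0], [4.0, 1.1, 0], [4.7, 1.4, 0], [5.3, 1.7, 0], [5.9, 2.1, 0], [6.4, 2.5, 0], [7.0, 2.9, 0], [7.5, 3.4, 0], [8.0, 3.9, 0], [8.5, 4.4, 0], [8.9, 4.9, 0], [9.3, 5.5, 0], [9.7, 6.1, 0], [10.0, 6.7, 0]]
[[0, 0, 0.056], [0, 0, 0.112], [0, 0, 0.168], [0, 0, 0.224], [0, 0, 0.28], [0, 0, 0.336], [0, 0, 0.392], [0, 0, 0.448], [0, 0, 0.504], [0, 0, 0.559], [0, 0, 0.615], [0, 0, 0.671], [0, 0, 0.727], [0, 0, 0.783], [0, 0, 0.839], [0, 0, 0.895], [0, 0, 0.951], [0, 0, 1.007]]
```

Call:
{"op": "carry_out", "data": {"dr": [[0,0,0.056],[0,0,0.112],[0,0,0.168],[0,0,0.224],[0,0,0.28],[0,0,0.336],[0,0,0.392],[0,0,0.448],[0,0,0.504],[0,0,0.559],[0,0,0.615],[0,0,0.671],[0,0,0.727],[0,0,0.783],[0,0,0.839],[0,0,0.895],[0,0,0.951],[0,0,1.007],[0,0,1.007],[0,0,1.007]], "translation": [[0.7,0.1,0],[1.4,0.2,0],[2.1,0.4,0],[2.7,0.6,0],[3.4,0.8,0],[4.0,1.1,0],[4.7,1.4,0],[5.3,1.7,0],[5.9,2.1,0],[6.4,2.5,0],[7.0,2.9,0],[7.5,3.4,0],[8.0,3.9,0],[8.5,4.4,0],[8.9,4.9,0],[9.3,5.5,0],[9.7,6.1,0],[10.0,6.7,0],[10.0,6.7,0],[10.0,6.7,0]], "grip": [0,0,0,0,0,0,0,0,0,0,0,0,0,0,0,0,0,0,0,0]}}

```text
time: 5.2
position: [0.6767, -0.1765, 0.121]
tool_rot: [0.238, 0.971, -0.0, 0.001]
ft_force: [0.0, -0.5, 2.8]
grip_width: 0.0115
```

Call:
{"op": "carry_out", "data": {"dr": [[0,0,0],[0,0,0],[0,0,0],[0,0,0],[0,0,0],[0,0,0],[0,0,0],[0,0,0],[0,0,0],[0,0,0],[0,0,0]], "translation": [[0,0,0],[0,0,0],[0,0,0],[0,0,0],[0,0,0],[0,0,2],[0,0,4],[0,0,7],[0,0,10],[0,0,11],[0,0,11]], "grip": [0.4,0.5,0.6,0.6,0.6,0.6,0.6,0.6,0.6,0.6,0.6]}}

```text
time: 6.12
position: [0.6782, -0.1772, 0.2345]
tool_rot: [0.238, 0.971, -0.001, 0.004]
ft_force: [1.3, -0.0, 0.9]
grip_width: 0.0519
```

Run:
```python
from h import *
o=robot.get_obs();print(o['position'],o['ft_force'],o['grip_width'],o['time'],o['q'])
snap('side','s2')
a=cv2.imread('pics/s2_raw.png')[135:240,215:320]
cv2.imwrite('pics/v2.png',cv2.resize(a,None,fx=5,fy=5,interpolation=2))
```

```text
[ 0.67820906 -0.17721262  0.23452153] [ 1.30483698 -0.03570493  0.89967449] 0.051915119839845994 6.1167 [-4.14606495e-01  6.20000449e-01  1.21602365e+00  1.54800909e-05
  1.29774119e+00 -1.50549893e+00]
```

View pics/v2.png

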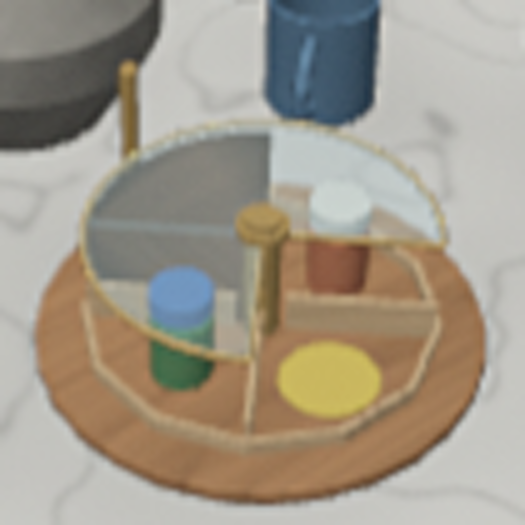

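Image 6: the post top is at crop (128,65) and the pad centre at (329,379). The pad is in the opening. Next I compute the angles.

Run:
```python
from h import *
s=lambda u,v,z:ray('side0',(u+.5)/5-.5+215,(v+.5)/5-.5+135,z)[:2]
C=s(263,223,.115)
ang=lambda p:np.degrees(np.arctan2(*(p-C)[::-1])).round(1)
print('C',C,'post',s(128,65,.155),ang(s(128,65,.155)),'pad',s(329,379,.034),ang(s(329,379,.034)))
# cover corners from side
for u,v in((250,358),(445,243)): print('corner',s(u,v,.109),ang(s(u,v,.109)))
# brass mark on the foot? not seen; predicted positions for opening
for a in(148,150,152,154,156):
    P=np.r_[C+.0615*np.array([np.cos(np.radians(a)),np.sin(np.radians(a))]),.034]; q=proj('side0',P)[0]; print(a,P.round(4),((q-[215,135]+.5)*5-.5).round(1))
```

```text
C [ 0.56753108 -0.11986342] post [ 0.67971376 -0.17897586] -27.8 pad [ 0.51302213 -0.09305682] 153.8
corner [ 0.53419033 -0.01944003] 108.4
corner [ 0.46702861 -0.15175989] -162.4
148 [ 0.5154 -0.0873  0.034 ] [321.7 384.3]
150 [ 0.5143 -0.0891  0.034 ] [324.6 382.8]
152 [ 0.5132 -0.091   0.034 ] [327.4 381.2]
154 [ 0.5123 -0.0929  0.034 ] [330.1 379.5]
156 [ 0.5113 -0.0948  0.034 ] [332.7 377.8]
```

Call:
{"op": "carry_out", "data": {"dr": [[0,0,0.06],[0,0,0.12],[0,0,0.18],[0,0,0.24],[0,0,0.3],[0,0,0.36],[0,0,0.42],[0,0,0.476],[0,0,0.476],[0,0,0.476],[0,0,0.476],[0,0,0.476],[0,0,0.476],[0,0,0.476],[0,0,0.476],[0,0,0.476],[0,0,0.476],[0,0,0.476]], "translation": [[-1,3.5,0],[-2.1,7,0],[-3.2,10.5,0],[-4.3,14,0],[-5.4,17.5,0],[-6.5,21,0],[-7.5,24.5,0],[-8.6,28,0],[-9.7,31.5,0],[-10.8,35,0],[-11.8,38.5,0],[-12.5,41,0],[-12.9,42.1,0],[-12.9,42.1,-3],[-12.9,42.1,-6],[-12.9,42.1,-9],[-12.9,42.1,-11],[-12.9,42.1,-11]], "grip": [0.75,0.75,0.75,0.75,0.75,0.75,0.75,0.75,0.75,0.75,0.75,0.75,0.75,0.75,0.75,0.75,0.75,0.75]}}

```text
time: 7.67
position: [0.5426, 0.2427, 0.1144]
tool_rot: [0.002, 1.0, -0.002, -0.006]
ft_force: [-0.0, -0.4, -0.1]
grip_width: 0.0656
```

Run:
```python
from h import *
o=robot.get_obs();print(o['position'],o['ft_force'],o['grip_width'],o['time'])
snap('side','s3')
a=cv2.imread('pics/s3_raw.png')[200:340,140:300]
cv2.imwrite('pics/v3.png',cv2.resize(a,None,fx=4,fy=4,interpolation=2))
```

```text
[0.5426431  0.24265634 0.11436058] [-0.00969229 -0.42452195 -0.10672788] 0.06556637751495765 7.6667
```

View pics/v3.png

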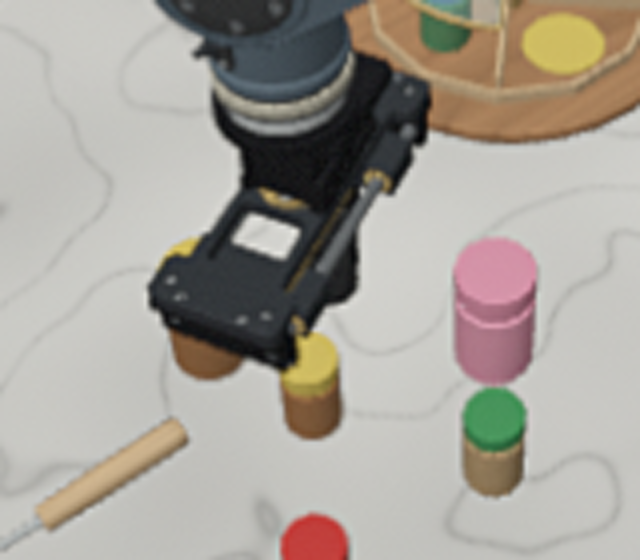

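Image 7: the gripper is above the small yellow jar, whose cap is at crop (313,358). The bigger yellow jar stands behind and beside the hand. I'll descend and grip.

Call:
{"op": "carry_out", "data": {"dr": [[0,0,0],[0,0,0],[0,0,0],[0,0,0],[0,0,0],[0,0,0],[0,0,0],[0,0,0],[0,0,0],[0,0,0],[0,0,0],[0,0,0]], "translation": [[0,0,0],[0,0,0],[0,0,-2],[0,0,-4],[0,0,-6],[0,0,-8],[0,0,-8.9],[0,0,-8.9],[0,0,-8.9],[0,0,-8.9],[0,0,-8.9],[0,0,-8.9]], "grip": [0.75,0.75,0.75,0.75,0.75,0.75,0.75,0.75,0.75,0.5,0.48,0.48], "newtons": 15}}

```text
time: 8.72
position: [0.5481, 0.2449, 0.0329]
tool_rot: [0.002, 1.0, 0.0, 0.001]
ft_force: [0.9, -0.4, 0.3]
grip_width: 0.0523
```

Call:
{"op": "carry_out", "data": {"dr": [[0,0,0],[0,0,0],[0,0,0],[0,0,0],[0,0,0],[0,0,0]], "translation": [[0,0,0],[0,0,0],[0,0,0],[0,0,0],[0,0,0],[0,0,0]], "grip": [0.45,0.4,0.35,0.35,0.35,0.35]}}

```text
time: 9.22
position: [0.5474, 0.2447, 0.032]
tool_rot: [0.002, 1.0, 0.0, 0.0]
ft_force: [-0.8, -0.5, 4.7]
grip_width: 0.0375
```

Call:
{"op": "carry_out", "data": {"dr": [[0,0,0],[0,0,0],[0,0,0],[0,0,0],[0,0,0],[0,0,0]], "translation": [[0,0,0.5],[0,0,1.5],[0,0,3],[0,0,5],[0,0,5],[0,0,5]], "grip": [0.3,0.3,0.3,0.3,0.3,0.3]}}

```text
time: 9.72
position: [0.5481, 0.2449, 0.0826]
tool_rot: [0.002, 1.0, 0.0, 0.001]
ft_force: [-0.5, -0.4, -2.4]
grip_width: 0.0376
```

Run:
```python
from h import *
o=robot.get_obs();print(o['position'],o['ft_force'],o['grip_width'],o['time'])
snap('side','s4')
a=cv2.imread('pics/s4_raw.png')[200:340,140:300]
cv2.imwrite('pics/v4.png',cv2.resize(a,None,fx=4,fy=4,interpolation=2))
```

```text
[0.54807872 0.2448781  0.0826452 ] [-0.51832439 -0.39956662 -2.41542631] 0.03762022820039086 9.7167
```

View pics/v4.png

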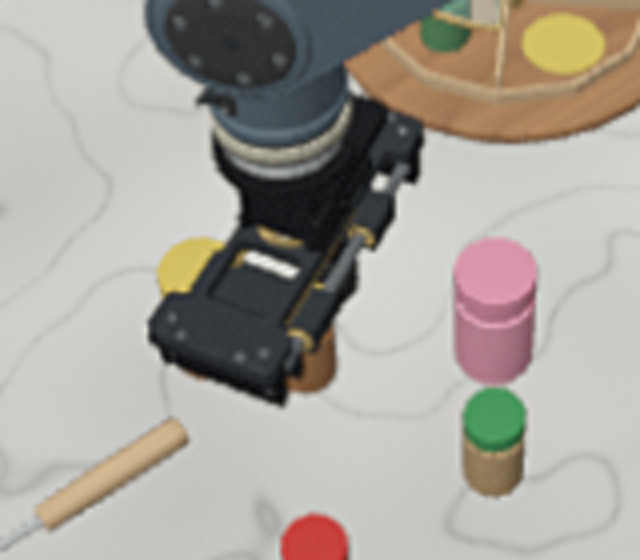

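Image 8: the jar is held upright and lifted (grip 37.6 mm). Next I carry it over the opening.

Call:
{"op": "carry_out", "data": {"dr": [[0,0,0],[0,0,0],[0,0,0],[0,0,0],[0,0,-0.06],[0,0,-0.12],[0,0,-0.18],[0,0,-0.24],[0,0,-0.3],[0,0,-0.36],[0,0,-0.42],[0,0,-0.476],[0,0,-0.476],[0,0,-0.476],[0,0,-0.476],[0,0,-0.476],[0,0,-0.476],[0,0,-0.476]], "translation": [[0,0,3],[0,0,6],[0,-1,9],[-0.3,-3,12],[-0.6,-6,14.9],[-1,-9,14.9],[-1.3,-12,14.9],[-1.6,-15,14.9],[-1.9,-18,14.9],[-2.2,-21,14.9],[-2.6,-24,14.9],[-2.9,-27,14.9],[-3.2,-30,14.9],[-3.4,-32,14.9],[-3.5,-33.2,14.9],[-3.55,-33.65,14.9],[-3.55,-33.65,14.9],[-3.55,-33.65,14.9]], "grip": [0.3,0.3,0.3,0.3,0.3,0.3,0.3,0.3,0.3,0.3,0.3,0.3,0.3,0.3,0.3,0.3,0.3,0.3]}}

```text
time: 11.27
position: [0.5114, -0.0909, 0.23]
tool_rot: [0.238, 0.971, 0.0, -0.001]
ft_force: [-0.8, 0.5, -2.0]
grip_width: 0.0376
```

Call:
{"op": "carry_out", "data": {"dr": [[0,0,0],[0,0,0],[0,0,0],[0,0,0],[0,0,0],[0,0,0],[0,0,0],[0,0,0],[0,0,0],[0,0,0]], "translation": [[0,0,-1.5],[0,0,-3.5],[0,0,-5.5],[0,0,-7.5],[0,0,-9.5],[0,0,-11.5],[0,0,-12.5],[0,0,-13.2],[0,0,-13.6],[0,0,-13.6]], "grip": [0.3,0.3,0.3,0.3,0.3,0.3,0.3,0.3,0.3,0.3]}}

```text
time: 12.1
position: [0.5118, -0.0913, 0.0943]
tool_rot: [0.237, 0.971, 0.0, -0.0]
ft_force: [-0.5, 0.0, -1.5]
grip_width: 0.0372
```

Run:
```python
from h import *
o=robot.get_obs();print(o['position'],o['ft_force'],o['grip_width'],o['time'])
snap('side','s5')
a=cv2.imread('pics/s5_raw.png')[110:240,215:335]
cv2.imwrite('pics/v5.png',cv2.resize(a,None,fx=4.6,fy=4.6,interpolation=2))
```

```text
[ 0.51180517 -0.091309    0.09429446] [-0.51175207  0.02925397 -1.47432344] 0.037223430637672535 12.1
```

View pics/v5.png

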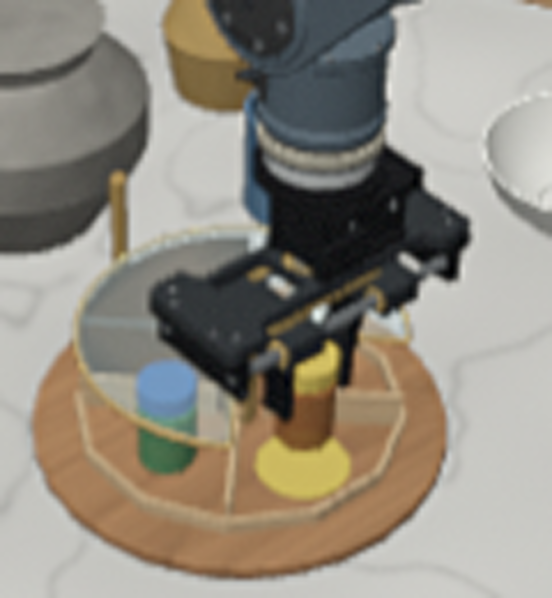

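Image 9: the jar hangs upright through the opening above the yellow pad, clear of the cover edges. I'll lower it slowly.

Call:
{"op": "carry_out", "data": {"dr": [[0,0,0],[0,0,0],[0,0,0],[0,0,0],[0,0,0],[0,0,0],[0,0,0],[0,0,0]], "translation": [[0,0,-0.7],[0,0,-1.4],[0,0,-2],[0,0,-2.4],[0,0,-2.6],[0,0,-2.7],[0,0,-2.8],[0,0,-2.8]], "grip": [0.3,0.3,0.3,0.3,0.3,0.3,0.3,0.3]}}

```text
time: 12.82
position: [0.5117, -0.0919, 0.0664]
tool_rot: [0.238, 0.971, 0.0, -0.0]
ft_force: [0.4, 0.1, -2.0]
grip_width: 0.0375
```

Call:
{"op": "carry_out", "data": {"dr": [[0,0,0],[0,0,0],[0,0,0]], "translation": [[0,0,-0.1],[0,0,-0.1],[0,0,-0.1]], "grip": [0.3,0.3,0.3]}}

```text
time: 13.07
position: [0.512, -0.092, 0.066]
tool_rot: [0.238, 0.971, -0.0, 0.0]
ft_force: [-0.8, 0.3, 1.5]
grip_width: 0.0376
```

Contact: the vertical force went from -2.0 to +1.5 N. I'll open gently and lift.

Call:
{"op": "carry_out", "data": {"dr": [[0,0,0],[0,0,0],[0,0,0],[0,0,0],[0,0,0],[0,0,0],[0,0,0],[0,0,0],[0,0,0],[0,0,0],[0,0,0],[0,0,0],[0,0,0],[0,0,0]], "translation": [[0,0,0],[0,0,0],[0,0,0],[0,0,0],[0,0,0],[0,0,0.5],[0,0,1.5],[0,0,3],[0,0,5.5],[0,0,8.5],[0,0,12],[0,0,15],[0,0,16.5],[0,0,16.5]], "grip": [0.44,0.47,0.5,0.54,0.54,0.54,0.54,0.54,0.54,0.54,0.54,0.54,0.54,0.54]}}

```text
time: 14.23
position: [0.5142, -0.0928, 0.2355]
tool_rot: [0.238, 0.971, -0.001, 0.005]
ft_force: [0.0, 0.4, 0.2]
grip_width: 0.0467
```

Run:
```python
from h import *
o=robot.get_obs();print(o['position'],o['ft_force'],o['grip_width'],o['time'],o['q'])
snap('side','s6')
a=cv2.imread('pics/s6_raw.png')[110:240,215:335]
cv2.imwrite('pics/v6.png',cv2.resize(a,None,fx=4.6,fy=4.6,interpolation=2))
```

```text
[ 0.51420594 -0.09275889  0.23552676] [0.00511562 0.39176836 0.16752323] 0.046697028919124126 14.2333 [-3.92543180e-01  3.69301534e-01  1.67979599e+00  1.67920345e-06
  1.08232564e+00 -1.48375026e+00]
```

View pics/v6.png

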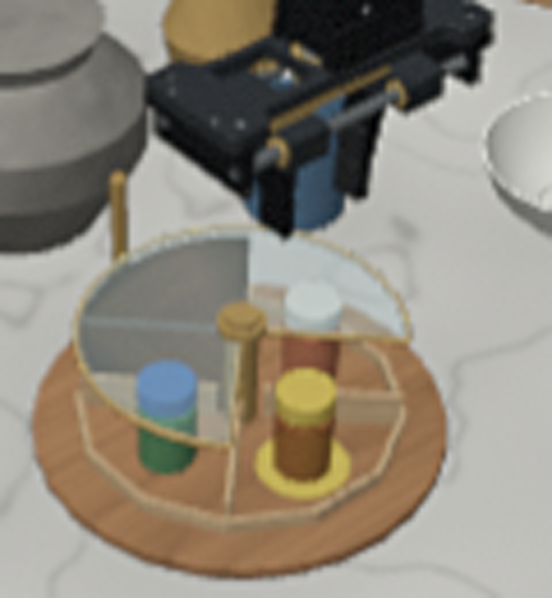

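Image 10: the jar stands upright on the pad and is released. Next I take the post again.

Call:
{"op": "carry_out", "data": {"dr": [[0,0,0],[0,0,0],[0,0,0],[0,0,0],[0,0,0],[0,0,0],[0,0,0],[0,0,0],[0,0,0],[0,0,0],[0,0,0],[0,0,0],[0,0,0],[0,0,0],[0,0,0],[0,0,0],[0,0,0],[0,0,0],[0,0,0],[0,0,0]], "translation": [[3,-1.5,0],[6,-3,0],[9.5,-5,0],[13,-6.7,0],[16,-8.2,0],[16.5,-8.5,0],[16.5,-8.5,0],[16.5,-8.5,-2],[16.5,-8.5,-4.5],[16.5,-8.5,-7],[16.5,-8.5,-9.5],[16.5,-8.5,-11],[16.5,-8.5,-11],[16.5,-8.5,-11],[16.5,-8.5,-11],[16.5,-8.5,-11],[16.5,-8.5,-11],[16.5,-8.5,-11],[16.5,-8.5,-11],[16.5,-8.5,-11]], "grip": [0.6,0.6,0.6,0.6,0.6,0.6,0.6,0.6,0.6,0.6,0.6,0.6,0.6,0.4,0.3,0.2,0.1,0,0,0], "newtons": 8}}

```text
time: 15.95
position: [0.6769, -0.177, 0.1211]
tool_rot: [0.238, 0.971, -0.0, 0.0]
ft_force: [0.2, -0.7, -0.2]
grip_width: 0.0134
```

Run:
```python
from h import *
o=robot.get_obs();print(o['position'],o['ft_force'],o['grip_width'],o['time'])
arc(-27.3,-87.3,20);arc(-87.3,-147.3,20);arc(-147.3,-207.3,20)
```

```text
[ 0.67691761 -0.1769549   0.12111136] [ 0.16005782 -0.66635447 -0.23267123] 0.013386894261848173 15.95
[[-0.3, -0.6, 0], [-0.7, -1.1, 0], [-1.0, -1.7, 0], [-1.4, -2.2, 0], [-1.9, -2.7, 0], [-2.3, -3.2, 0], [-2.8, -3.6, 0], [-3.3, -4.0, 0], [-3.8, -4.4, 0], [-4.4, -4.8, 0], [-4.9, -5.1, 0], [-5.5, -5.4, 0], [-6.1, -5.7, 0], [-6.7, -6.0, 0], [-7.3, -6.2, 0], [-7.9, -6.4, 0], [-8.6, -6.5, 0], [-9.2, -6.6, 0], [-9.9, -6.7, 0], [-10.5, -6.8, 0]]
[[0, 0, -0.052], [0, 0, -0.105], [0, 0, -0.157], [0, 0, -0.209], [0, 0, -0.262], [0, 0, -0.314], [0, 0, -0.367], [0, 0, -0.419], [0, 0, -0.471], [0, 0, -0.524], [0, 0, -0.576], [0, 0, -0.628], [0, 0, -0.681], [0, 0, -0.733], [0, 0, -0.785], [0, 0, -0.838], [0, 0, -0.89], [0, 0, -0.942], [0, 0, -0.995], [0, 0, -1.047]]
[[-0.7, -0.0, 0], [-1.3, 0.0, 0], [-2.0, 0.1, 0], [-2.6, 0.2, 0], [-3.3, 0.3, 0], [-3.9, 0.4, 0], [-4.5, 0.6, 0], [-5.1, 0.8, 0], [-5.7, 1.1, 0], [-6.3, 1.4, 0], [-6.9, 1.7, 0], [-7.5, 2.0, 0], [-8.0, 2.4, 0], [-8.5, 2.8, 0], [-9.0, 3.2, 0], [-9.5, 3.7, 0], [-9.9, 4.2, 0], [-10.3, 4.7, 0], [-10.7, 5.2, 0], [-11.1, 5.7, 0]]
[[0, 0, -0
[... 255 characters left out ...]
0.89], [0, 0, -0.942], [0, 0, -0.995], [0, 0, -1.047]]
[[-0.3, 0.6, 0], [-0.6, 1.1, 0], [-0.9, 1.7, 0], [-1.2, 2.3, 0], [-1.4, 3.0, 0], [-1.6, 3.6, 0], [-1.7, 4.2, 0], [-1.8, 4.9, 0], [-1.9, 5.5, 0], [-2.0, 6.2, 0], [-2.0, 6.8, 0], [-2.0, 7.5, 0], [-1.9, 8.1, 0], [-1.8, 8.8, 0], [-1.7, 9.4, 0], [-1.5, 10.1, 0], [-1.3, 10.7, 0], [-1.1, 11.3, 0], [-0.9, 11.9, 0], [-0.6, 12.5, 0]]
[[0, 0, -0.052], [0, 0, -0.105], [0, 0, -0.157], [0, 0, -0.209], [0, 0, -0.262], [0, 0, -0.314], [0, 0, -0.367], [0, 0, -0.419], [0, 0, -0.471], [0, 0, -0.524], [0, 0, -0.576], [0, 0, -0.628], [0, 0, -0.681], [0, 0, -0.733], [0, 0, -0.785], [0, 0, -0.838], [0, 0, -0.89], [0, 0, -0.942], [0, 0, -0.995], [0, 0, -1.047]]
```

Call:
{"op": "carry_out", "data": {"dr": [[0,0,0],[0,0,0]], "translation": [[0,0,0],[0,0,0]], "grip": [0,0]}}

```text
time: 16.12
position: [0.677, -0.1768, 0.121]
tool_rot: [0.238, 0.971, 0.0, 0.0]
ft_force: [-1.3, 1.2, 2.5]
grip_width: 0.0115
```

Call:
{"op": "carry_out", "data": {"dr": [[0,0,-0.052],[0,0,-0.105],[0,0,-0.157],[0,0,-0.209],[0,0,-0.262],[0,0,-0.314],[0,0,-0.367],[0,0,-0.419],[0,0,-0.471],[0,0,-0.524],[0,0,-0.576],[0,0,-0.628],[0,0,-0.681],[0,0,-0.733],[0,0,-0.785],[0,0,-0.838],[0,0,-0.89],[0,0,-0.942],[0,0,-0.995],[0,0,-1.047]], "translation": [[-0.3,-0.6,0],[-0.7,-1.1,0],[-1.0,-1.7,0],[-1.4,-2.2,0],[-1.9,-2.7,0],[-2.3,-3.2,0],[-2.8,-3.6,0],[-3.3,-4.0,0],[-3.8,-4.4,0],[-4.4,-4.8,0],[-4.9,-5.1,0],[-5.5,-5.4,0],[-6.1,-5.7,0],[-6.7,-6.0,0],[-7.3,-6.2,0],[-7.9,-6.4,0],[-8.6,-6.5,0],[-9.2,-6.6,0],[-9.9,-6.7,0],[-10.5,-6.8,0]], "grip": [0,0,0,0,0,0,0,0,0,0,0,0,0,0,0,0,0,0,0,0]}}

```text
time: 17.78
position: [0.5716, -0.2442, 0.121]
tool_rot: [0.693, 0.721, 0.001, -0.0]
ft_force: [0.1, 4.7, 4.5]
grip_width: 0.0118
```

Call:
{"op": "carry_out", "data": {"dr": [[0,0,-0.052],[0,0,-0.105],[0,0,-0.157],[0,0,-0.209],[0,0,-0.262],[0,0,-0.314],[0,0,-0.367],[0,0,-0.419],[0,0,-0.471],[0,0,-0.524],[0,0,-0.576],[0,0,-0.628],[0,0,-0.681],[0,0,-0.733],[0,0,-0.785],[0,0,-0.838],[0,0,-0.89],[0,0,-0.942],[0,0,-0.995],[0,0,-1.047]], "translation": [[-0.7,0,0],[-1.3,0,0],[-2.0,0.1,0],[-2.6,0.2,0],[-3.3,0.3,0],[-3.9,0.4,0],[-4.5,0.6,0],[-5.1,0.8,0],[-5.7,1.1,0],[-6.3,1.4,0],[-6.9,1.7,0],[-7.5,2.0,0],[-8.0,2.4,0],[-8.5,2.8,0],[-9.0,3.2,0],[-9.5,3.7,0],[-9.9,4.2,0],[-10.3,4.7,0],[-10.7,5.2,0],[-11.1,5.7,0]], "grip": [0,0,0,0,0,0,0,0,0,0,0,0,0,0,0,0,0,0,0,0]}}

```text
time: 19.45
position: [0.4623, -0.1877, 0.121]
tool_rot: [0.96, 0.278, 0.002, 0.001]
ft_force: [6.3, 3.3, -0.0]
grip_width: 0.0116
```

Call:
{"op": "carry_out", "data": {"dr": [[0,0,-0.052],[0,0,-0.105],[0,0,-0.157],[0,0,-0.209],[0,0,-0.262],[0,0,-0.314],[0,0,-0.367],[0,0,-0.419],[0,0,-0.471],[0,0,-0.524],[0,0,-0.576],[0,0,-0.628],[0,0,-0.681],[0,0,-0.733],[0,0,-0.785],[0,0,-0.838],[0,0,-0.89],[0,0,-0.942],[0,0,-0.995],[0,0,-1.047]], "translation": [[-0.3,0.6,0],[-0.6,1.1,0],[-0.9,1.7,0],[-1.2,2.3,0],[-1.4,3.0,0],[-1.6,3.6,0],[-1.7,4.2,0],[-1.8,4.9,0],[-1.9,5.5,0],[-2.0,6.2,0],[-2.0,6.8,0],[-2.0,7.5,0],[-1.9,8.1,0],[-1.8,8.8,0],[-1.7,9.4,0],[-1.5,10.1,0],[-1.3,10.7,0],[-1.1,11.3,0],[-0.9,11.9,0],[-0.6,12.5,0]], "grip": [0,0,0,0,0,0,0,0,0,0,0,0,0,0,0,0,0,0,0,0]}}

```text
time: 21.12
position: [0.4562, -0.0631, 0.121]
tool_rot: [0.971, -0.239, 0.002, 0.0]
ft_force: [1.4, -2.4, 0.7]
grip_width: 0.0118
```

Call:
{"op": "carry_out", "data": {"dr": [[0,0,0],[0,0,0],[0,0,0],[0,0,0],[0,0,0],[0,0,0],[0,0,0],[0,0,0],[0,0,0],[0,0,0],[0,0,0],[0,0,0]], "translation": [[0,0,0],[0,0,0],[0,0,0],[0,0,0],[0,0,0],[0,0,0],[0,0,2],[0,0,4],[0,0,7],[0,0,10],[0,0,12],[0,0,12]], "grip": [0,0,0.4,0.5,0.6,0.6,0.6,0.6,0.6,0.6,0.6,0.6]}}

```text
time: 22.12
position: [0.4571, -0.0638, 0.2444]
tool_rot: [0.971, -0.237, 0.004, 0.001]
ft_force: [0.2, -0.5, -0.0]
grip_width: 0.0522
```

Run:
```python
from h import *
o=robot.get_obs();print(o['position'],o['ft_force'],o['grip_width'],o['time'])
snap('side','s7');snap('top','t7')
a=cv2.imread('pics/s7_raw.png')[110:240,215:335];b=cv2.imread('pics/t7_raw.png')[120:230,220:330]
o=np.zeros((433,800,3),np.uint8);a=cv2.resize(a,(400,433),interpolation=2);b=cv2.resize(b,(400,400),interpolation=2)
o[:,:400]=a;o[:400,400:]=b
cv2.imwrite('pics/v7.png',o)
```

```text
[ 0.45706623 -0.06377843  0.24438731] [ 0.22404275 -0.52193692 -0.0083068 ] 0.052183753241414506 22.1167
```

View pics/v7.png

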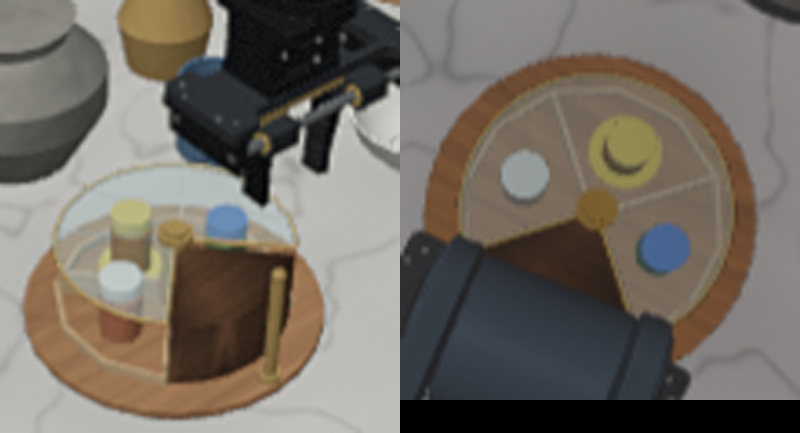

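Image 11: the solid quarter fills the opening, and the yellow jar stands upright on its pad behind the cover. I'll move the arm clear and check the angle.

Call:
{"op": "carry_out", "data": {"dr": [[0,0,0],[0,0,0],[0,0,0],[0,0,0],[0,0,0],[0,0,0],[0,0,0],[0,0,0],[0,0,0],[0,0,0]], "translation": [[0,2,1],[0,5,2],[0,8,3],[0,11,4],[0,14,5],[0,17,5],[0,20,5],[0,20,5],[0,20,5],[0,20,5]], "grip": [0.6,0.6,0.6,0.6,0.6,0.6,0.6,0.6,0.6,0.6]}}

```text
time: 23.05
position: [0.4538, 0.1367, 0.289]
tool_rot: [0.972, -0.237, -0.002, 0.001]
ft_force: [-0.2, -0.2, -0.2]
grip_width: 0.0524
```

Run:
```python
from h import *
snap('side','s8');snap('top','t8')
a=cv2.imread('pics/s8_raw.png')[135:240,215:315];b=cv2.imread('pics/t8_raw.png')[130:230,225:325]
o=np.zeros((420,800,3),np.uint8);o[:,:400]=cv2.resize(a,None,fx=4,fy=4,interpolation=2);o[:400,400:]=cv2.resize(b,None,fx=4,fy=4,interpolation=2)
cv2.imwrite('pics/v8.png',o)
# other objects unmoved: compare with first image
for n in('top','side'):
    d=cv2.absdiff(cv2.imread(f'pics/{n}0_raw.png'),cv2.imread(f'pics/{n[0]}8_raw.png')).max(2)
    k,l,st,ce=cv2.connectedComponentsWithStats((d>45).astype(np.uint8))
    print(n,[(s[:5].tolist()) for s in st[1:] if s[4]>15])
```

```text
top [[265, 150, 15, 17, 178], [280, 153, 4, 12, 32], [279, 152, 31, 50, 694], [248, 161, 13, 14, 135], [314, 171, 9, 7, 35], [63, 178, 144, 206, 14666], [239, 183, 45, 32, 659], [279, 182, 6, 6, 17], [0, 331, 14, 39, 354], [256, 371, 7, 9, 41], [215, 372, 32, 11, 42]]
side [[225, 0, 269, 225, 18451], [472, 0, 40, 189, 3815], [436, 180, 35, 54, 1089], [478, 198, 6, 11, 17], [466, 257, 20, 13, 97], [463, 275, 8, 27, 122], [480, 278, 6, 6, 23], [209, 283, 17, 27, 380], [485, 315, 27, 21, 280], [446, 318, 16, 11, 98], [373, 321, 74, 63, 1745], [467, 335, 12, 8, 23], [482, 344, 30, 22, 282]]
```

View pics/v8.png

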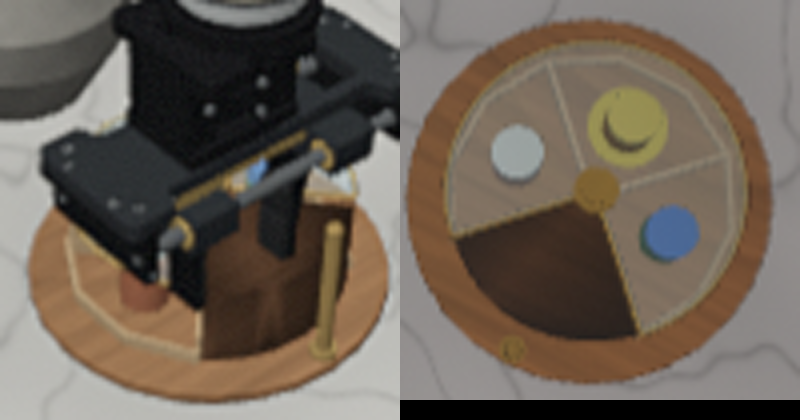

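Image 12 (last): in the top view the solid quarter lines up with both cover edges, and the post is at crop (513,347). The yellow jar is upright on its pad. I'll check the post angle, then hand in.

Run:
```python
from h import *
p=ray('t8',225+113.5/4-.5,130+347.5/4-.5,.155)[:2]-[.565,-.118]
a=np.degrees(np.arctan2(p[1],p[0]));print(p,np.hypot(*p),a)
if abs(a-152.8)<4.5: print(robot.hand_in())
```

```text
[-0.10895634  0.05765398] 0.12326988686058177 152.1145564713937
the job is handed in; nothing more can be done
None
```

The yellow jar is shut away upright in the carousel, and I handed the job in at about 23 s of the 72 s allowed. No verdict is reported on hand-in.

- **First turn:** I gripped the brass post and turned it about 58° anticlockwise to bring the yellow-pad bay into the opening. After release the bay measured about 153°, which matches the middle of the opening.
- **Jar:** I picked up the smaller yellow jar and lowered it through the opening until the force showed contact. Then I opened the fingers gently and lifted away. It stood upright on the pad.
- **Second turn:** I turned the post 180° clockwise to bring the solid quarter into the opening.

**Last checks:**
- **Click:** the post measured 152.1° against about 152.8° for home, and the solid quarter lined up with both cover edges. I could not sense the click itself, so I judged it from this alignment after letting go.
- **Jar:** it was upright behind the cover.
- **Other objects:** comparing the first and last side pictures showed changes only at the arm, the part of the carousel behind it, and the yellow jar's old spot. The arm's final position blocks parts of the counter in both views, so this did not check everything. In the top view, the arm covered most of the jar area.
- **Forces:** none of the readings at the end of each move passed about 8 N.

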